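# Load the jar into the labelling cradle

### The arm

A 6-joint arm with a two-finger parallel gripper is mounted at the origin on a cart in front of the work surface, level with it; the furniture and walls round the work are solid. World frame = base frame: x ahead of the robot, y to its left, z up, the work surface at z = 0. Lengths are in m, angles in rad, forces in N, time in s.
With the tool pointing down it reaches from about 0.3 to 0.775 m from the base axis. Payload 14.6 kg.
Tool frame: the origin (TCP) lies on the centre line of the jaws, within the pads' length; the fingertips stand 17 mm ahead of it and the grasp point (between the pads) lies 2 mm behind it; z points along the fingers, x is the direction in which the jaws open and shut, and the axes are right-handed (so a half turn about z gives the same grasp; the last joint's range is limited). The gripper opens to 94 mm and grips with 3 to 60 N. Pads are 16 mm wide; open, the fingers measure 119 mm over their backs; the gripper's body (75 mm by 177 mm) begins 78 mm behind the grasp point.
Start: joints at [-0.067, 0.3, 1.521, -0, 1.321, -0.067], TCP at [0.55, -0, 0.222] pointing down, gripper open.
Joint ranges: [-3.03, 3.03], [-0.79, 2.21], [0.23, 2.52], [-1.04, 4.18], [0, 3.07], [-2.55, 2.55]. Speed limits (rad/s): [2.22, 2.22, 2.57, 3.14, 3.14, 3.14].

### API

Orientations are given as [roll, pitch, yaw] about the fixed x, y, z axes, in that order (R = Rz(yaw) Ry(pitch) Rx(roll)).
In Python, from station import ctrl gives the robot as it stands. The module is installed in compiled form; this text tells all that it offers.
- The arm moves only by the tool drive_tool, never from a script. Its argument "increments" is a list of rows, each a list of 3 entries, a list of its own where there are three numbers: the turn, a rotation vector about the tool's x, y, z in degrees, then the shift along the tool's x, y, z in mm, then the opening, from 0 (shut) to 1 (fully open). In form: [[[ax, ay, az], [dx, dy, dz], hand], ...]. A call has 1 to 20 rows; each row shifts and turns the commanded pose from where the row before left it, along the tool's axes as they then stand; what a row does not reach is not made up. A row lasts 1/8 s, in which the tool goes at most 62.5 mm and 10.7 degrees, less where a joint would pass 70% of its speed; a pose out of reach is approached as far as the arm can. A call with a gripper value outside its range is refused whole. The fingers move at their own pace and stop on an object; "squeeze" is the grip in N (left out, the last holds). Time passes only in rows, so rows that do not move let the fingers close. It gives the time, the measured TCP pose, the force and the opening at its end, in the units of the state.
- ctrl.get_obs(): the state, without advancing time (a new reading comes with each control period).
- ctrl.camera(name): name is "scene" or "side" or "wrist"; returns the picture (420x560x3 uint8, red, green, blue); there is no depth.
- ctrl.calibration(name): a dict with "fx", "fy", "cx", "cy" (pixels), "rvec" (rotation vector, rad) and "tvec" (3), from world to camera coordinates, as OpenCV has them. Camera axes: x right, y down, z forward; pixel columns grow to the right and rows downward; lengths in m; the calibration is good to about 2 mm. A picture is of the moment at which its call begins: read the wrist's pose just before it. calibration takes no time and is no camera call; for the wrist camera it gives the pose at the moment of the call.
- ctrl.hand_in(): hands the job in, once; it reports no verdict.
The state is a dict: "time_s": time; "qpos": joint angles; "joint_vel": joint speeds; "tau": joint torques, N m; "ee_pos": TCP position; "eef_rot": TCP orientation; "force": force on the tool from outside, world axes, zero at the start; "moment": the same for the moment, N m; "grip_width": finger opening in m.
Only numpy, scipy, OpenCV 4.12 (cv2) and the standard library are available. Lean on these libraries where they do the work, as an engineer would, in place of code of your own. Each camera call takes 0.05 s, during which the arm holds its last target.

### The job

Get the jar ready for labelling: swing the cradle's keeper bar fully open, roll the jar off the deck into the V groove by pushing it, without picking it up, and once it has settled there slide it along the groove until its base is flush against the end stop. Then swing the keeper fully shut again, so that it lies square across the jar, and leave the other things standing about undisturbed.

Things in the scene. Friction and masses are not known exactly. Their poses are not given: they have to be found in the camera images.
- cradle: Grey and metal labelling cradle, fixed, 205 x 190 mm, turned by up to 0.2 rad. Origin on the worktop under the groove's middle; x points away from the robot across the groove, y along it, z up. Flat deck on the robot's side: x -125 to -28 mm, y -95 to 95 mm, top 36 mm up, with a 6 mm wide lip, 44 mm up, at its near edge. Keeper post, 20 mm thick, at x 58, y -30 mm.
- groove (a point): Bottom line of the V groove, at cradle x = 0, y = 0, 8 mm above the worktop; axes as the cradle's. Both faces slope at 45 degrees; the groove runs the cradle's whole 190 mm along y and is open at the +y end. The near face rises to the deck's edge (x -28, z 36 mm), the far face to x 46, z 54 mm, so a jar pushed in cannot roll over it.
- seat (a point): Point on the face of the end stop, at cradle x 0, y -80, z 56 mm: where the centre of the jar's base lies when the jar is settled and flush. Axes as the cradle's. The end stop is an upright plate across the groove at the -y end, 12 mm thick, x -30 to 52 mm, top 78 mm up.
- jar: Closed amber jar, white lid, a cylinder 68 mm across and 92 mm long, 0.11 to 0.21 kg, lying on the deck, base towards the end stop's side. Origin at the centre of its base; its z runs along the jar from base to lid. Its axis is 70 mm above the worktop on the deck (top at 104 mm), 56 mm when settled in the groove (top at 90 mm). It rolls freely.
- keeper (a joint): Quarter-turn keeper bar, upright hinge at cradle x 58, y -30 mm. 0 = fully shut, hard stop: bar square across the groove, pointing to cradle -x. 1.571 = fully open, hard stop: bar along the groove, pointing to cradle -y. Grows anticlockwise from above. Starts at 0 to 0.2. Stiff (0.12 N m, 1.5 N at the knob), stays where left.
- keeper_grip (a point): Centre of the black upright knob, 18 mm across, 105 to 137 mm up, on the keeper bar's free end, 80 mm from the hinge; this point is 121 mm up. The bar is 16 mm wide, 94 to 105 mm above the worktop, reaching 88 mm from the hinge; shut, it passes 4 mm over a settled jar but bars the way into the groove.
- pill_bottle: White tablet bottle standing upright, 48 mm in diameter, 88 mm tall, origin under its centre; bystander.
- dose_cup: Small paper dose cup standing upright, 37 mm wide, 29 mm tall, origin under its centre; bystander.
- marker: Blue marker pen lying on the worktop, 138 x 14 mm, origin under its middle, long along its y; bystander.
Mind the look-alikes: they are no part of the job. Leave any pink look-alike of the jar alone.

How it is judged:
On the way, in this order (a step that is already met when the one before it is completed fails the run):
1. the keeper is swung fully open while the jar still lies on the deck (value of joint keeper above 1.47 rad and z of jar in the frame of cradle above 0.066 m and x of jar in the frame of cradle below -0.045 m), for 0.1 s.
2. with the keeper still open, the jar has come down into the groove (z of jar in the frame of cradle between 0.052 and 0.0595 m and x of jar in the frame of cradle between -0.005 and 0.005 m and angle between the z axis of jar and the y axis of cradle, either way round below 0.08 rad and value of joint keeper above 1.3 rad), for 0.2 s.
3. with the keeper still open, the jar lies at rest in the groove with its base against the end stop (all of step 2 and y of jar in the frame of cradle below -0.075 m and linear speed of jar below 0.02 m/s), for 0.3 s.
At the end, for the whole second after the job is handed in: The jar lies at rest in the groove (axis within 4 mm of its settled height, within 5 mm of the groove's middle and within 0.08 rad of its direction), its base no more than 5 mm from the end stop, and the keeper is shut across it to within 0.1 rad of its stop (z of jar in the frame of cradle between 0.052 and 0.0595 m and x of jar in the frame of cradle between -0.005 and 0.005 m and y of jar in the frame of cradle below -0.075 m and angle between the z axis of jar and the y axis of cradle, either way round below 0.08 rad and value of joint keeper below 0.1 rad and linear speed of jar below 0.02 m/s); the robot touches nothing.
It fails at once if the jar is lifted more than 15 mm above where it lay on the deck (z of jar in the frame of cradle above 0.085 m).
It fails at once if the jar falls off the cradle (z of jar in the frame of cradle below 0.045 m).
It fails at once if a bystander is shifted by more than 20 mm or tipped over (distance of any of pill_bottle, dose_cup, marker from where it was at the start of the episode above 0.02 m or angle between any of pill_bottle, dose_cup, marker's own z axis and vertical above 0.4 rad).
It also fails if it takes over 72 s, if anything falls off the work surface, if the arm or the gripper's body presses on something with over 40 N, if the wrist force passes 120 N, or if a joint passes its speed limit or range.

## Working session

There is one attempt and no reset: what is moved stays moved. The work goes in short steps, Python scripts to look and compute and a tool call to move; the robot and the scene stay as the last step left them, time stands still between calls to the robot, and variables do not carry over. Pictures are saved under pics/ and viewed, and the job is handed in when it is done.

Besides the shell and the picture viewer there is one more tool, called after "Request:" as name([rows], argument=value, ...), one row to a line, values as JSON. drive_tool: Moves the arm, as the interface text tells. Its arguments: {"type":"object","properties":{"increments":{"type":"array"},"squeeze":{"type":"number"}},"required":["increments"]}

```bash
mkdir -p pics; ls
python3 - <<'E'
from station import ctrl
import cv2
o=ctrl.get_obs();print(o)
for n in ["scene","side","wrist"]:
    cv2.imwrite(f"pics/{n}0.png",ctrl.camera(n)[:,:,::-1]); print(n,ctrl.calibration(n))
E
```

```text
pics
{'time_s': 0.0, 'qpos': array([-6.66135561e-02,  3.00451412e-01,  1.52160137e+00, -1.76925504e-05,
        1.32069238e+00, -6.65782722e-02]), 'joint_vel': array([-0.00120386, -0.00041453,  0.00274197, -0.00104736, -0.00102468,
       -0.0015482 ]), 'tau': array([-1.53750298e-03, -5.31805658e+01, -3.52735734e+01,  7.07558286e-02,
        2.43994006e-02, -4.79655944e-05]), 'ee_pos': array([5.49749933e-01, 1.93576165e-06, 2.21888536e-01]), 'eef_rot': array([-3.14153308e+00,  1.15109578e-03, -3.08608300e-05]), 'force': array([ 0.34904278,  0.52052385, -0.1736522 ]), 'moment': array([0.01603197, 0.0070756 , 0.0336641 ]), 'grip_width': 0.09391379146085545}
scene {'fx': 410.5066765650264, 'fy': 410.5066765650264, 'cx': 283.2301657414891, 'cy': 207.96003896531235, 'rvec': array([ 0.84521486, -2.59851525,  1.03926943]), 'tvec': array([0.49641063, 0.22321125, 0.77825196])}
side {'fx': 526.9629874747436, 'fy': 526.9629874747436, 'cx': 287.2070111481513, 'cy': 211.63003358982974, 'rvec': array([ 2.27778302,  0.05143196, -0.03716915]), 'tvec': array([-0.50782103,  0.1368647 ,  1.06459668])}
wrist {'fx': 331.1492689017066, 'fy': 331.1492689017066, 'cx': 281.2815206792097, 'cy': 209.5569831231553, 'rvec': array([-2.87006832e+00, -6.08333082e-04,  1.19259635e-03]), 'tvec': array([-0.54954087, -0.02834751,  0.39130271])}
```

View pics/scene0.png

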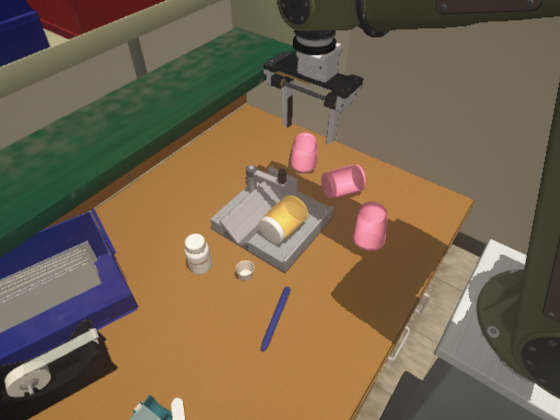

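View pics/side0.png

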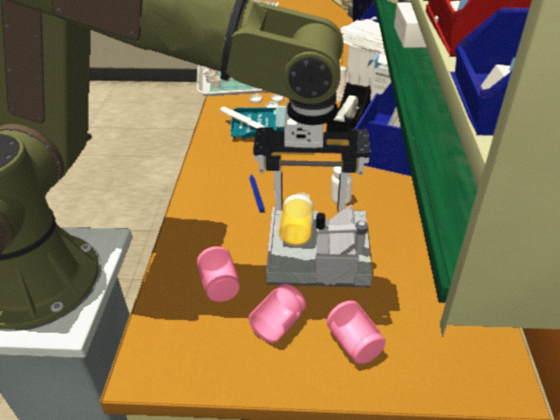

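View pics/wrist0.png

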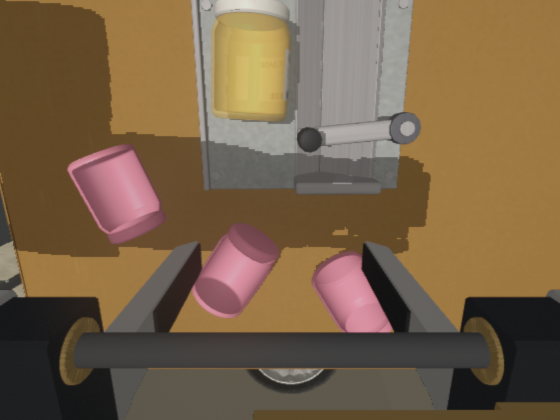

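Run:
```python
import cv2
a=cv2.imread("pics/wrist0.png")[0:200,180:430]
cv2.imwrite("pics/w0c.png",cv2.resize(a,None,fx=3,fy=3,interpolation=2))
a=cv2.imread("pics/scene0.png")[150:290,170:360]
cv2.imwrite("pics/s0c.png",cv2.resize(a,None,fx=4,fy=4,interpolation=2))
```

```text
(no output)
```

View pics/w0c.png

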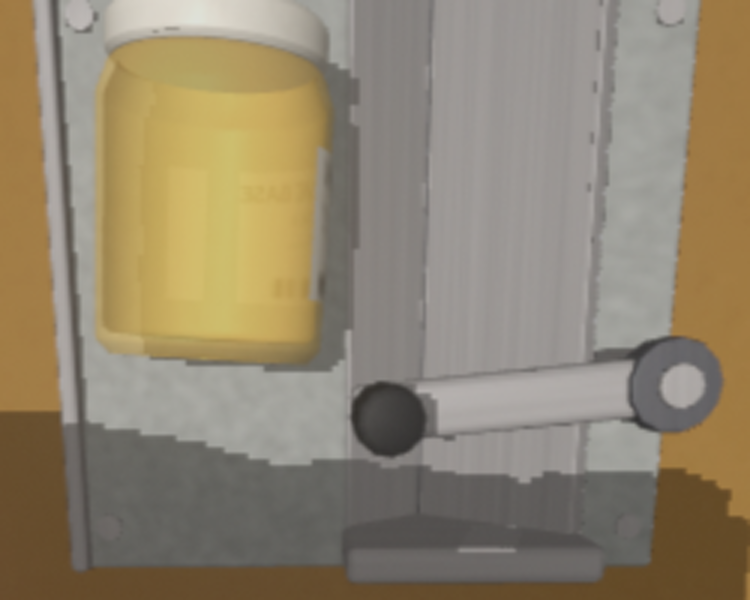

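View pics/s0c.png

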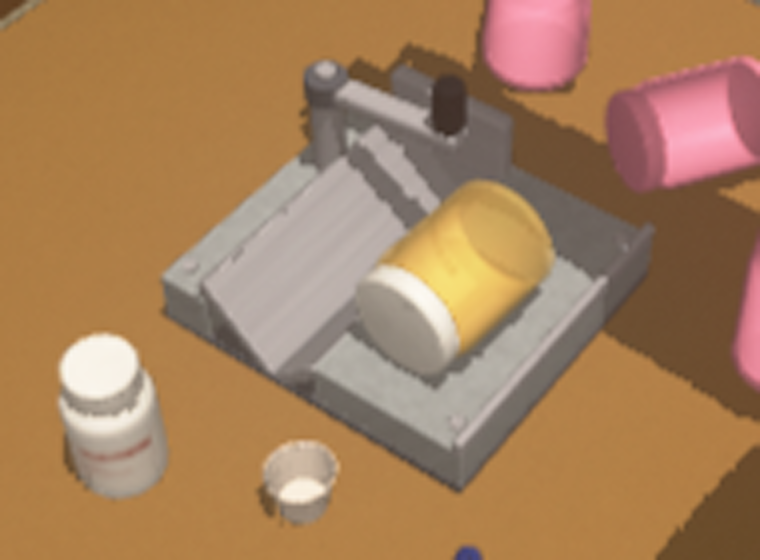

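```bash
cat > h.py <<'E'
import numpy as np, cv2, pickle
from scipy.optimize import least_squares
from scipy.spatial.transform import Rotation as Rn
def proj(c,P): return cv2.projectPoints(np.array(P,float).reshape(-1,3),c['rvec'],c['tvec'],np.array([[c['fx'],0,c['cx']],[0,c['fy'],c['cy']],[0,0,1]]),None)[0].reshape(-1,2)
def ray(c,uv,z):
    R=cv2.Rodrigues(c['rvec'])[0];C=-R.T@c['tvec'];d=R.T@np.array([(uv[0]-c['cx'])/c['fx'],(uv[1]-c['cy'])/c['fy'],1]);return C+d*(z-C[2])/d[2]
def w2c(p,P): return np.vstack([cr2w(p,q) for q in P])
def cr2w(p,q):
    q=np.array(q,float);c,s=np.cos(p[2]),np.sin(p[2]);return np.array([p[0]+c*q[0]-s*q[1],p[1]+s*q[0]+c*q[1],q[2]])
def toCr(p,w):
    c,s=np.cos(p[2]),np.sin(p[2]);d=np.array(w[:2])-p[:2];return np.array([c*d[0]+s*d[1],-s*d[0]+c*d[1],w[2]])
E
cat > fit.py <<'E'
from h import *
from station import ctrl
W=ctrl.calibration('wrist');S=ctrl.calibration('scene')
wp=[((-125,-95,44),(72,570)),((-30,-80,78),(348,548)),((52,-80,78),(600,548)),((-30,-92,78),(350,580)),((52,-92,78),(602,579))]
sp=[((-125,95,44),(462,437)),((-125,-95,44),(652,228)),((-28,95,36),(312,372)),((46,95,54),(207,288)),((0,95,8),(278,378))]
wl=[((-28,36),(347,500)),((-28,36),(357,60)),((46,54),(600,60)),((46,54),(583,470)),((0,8),(433,60)),((0,8),(420,510)),((-125,44),(37,20))]
def f(p):
    r=[]
    for q,u in wp: r+=list(proj(W,cr2w(p,np.array(q)/1e3))[0]-(180+u[0]/3,u[1]/3))
    for q,u in sp: r+=list(proj(S,cr2w(p,np.array(q)/1e3))[0]-(170+u[0]/4,150+u[1]/4))
    for q,u in wl:
        uv=np.array((180+u[0]/3,u[1]/3));a,b=proj(W,[cr2w(p,(q[0]/1e3,-.08,q[1]/1e3)),cr2w(p,(q[0]/1e3,.08,q[1]/1e3))])
        d=(b-a)/np.linalg.norm(b-a);r.append(np.cross(d,uv-a))
    return np.array(r)
s=least_squares(f,[.55,.15,0],loss='soft_l1');p=s.x;print(p);print(f(p).round(1))
np.save('p.npy',p)
k=ray(W,(180+390/3,418/3),.121);print('knob',toCr(p,k),toCr(p,ray(W,(180+388/3,415/3),.137)))
for z in(.1,.12,.13):print('post',toCr(p,ray(W,(180+682/3,385/3),z)))
print('W cam',-cv2.Rodrigues(W['rvec'])[0].T@W['tvec'])
# bystanders
for n,uv in [('pill',(170+112/4,150+485/4)),('cup',(170+302/4,150+512/4))]: print(n,ray(S,uv,0), toCr(p,ray(S,uv,0)))
for uv in [(265,347),(288,290)]: print('marker',ray(S,uv,.007))
# jar silhouettes at axis height .07
for uv in [(97,330),(320,330),(102,60),(330,60),(210,355)]: print('jar',toCr(p,ray(W,(180+uv[0]/3,uv[1]/3),.07)))
E
python3 fit.py
```

```text
[0.59299976 0.09975641 0.00313938]
[-0.2  0.  -0.2 -0.9  3.3 -1.2 -0.9  0.9  1.7  1.  -0.3  1.2  0.8 -1.8
 -0.4 -2.3 -1.4 -2.5 -1.2 -1.7 -0.5  1.5 -1.3  2.6  0.5  0.4  0.8]
knob [-0.0211304  -0.03835656  0.121     ] [-0.02297528 -0.03663294  0.137     ]
post [ 0.06155299 -0.0309171   0.1       ]
post [ 0.05417723 -0.03027631  0.12      ]
post [ 0.05048935 -0.02995591  0.13      ]
W cam [0.54985258 0.07780592 0.38408975]
pill [0.61622315 0.29761041 0.        ] [0.02384441 0.19778012 0.        ]
cup [0.52591717 0.25214972 0.        ] [-0.06660385  0.15260316  0.        ]
marker [0.40123633 0.34837634 0.007     ]
marker [0.43636525 0.22750178 0.007     ]
jar [-0.10612278 -0.01518922  0.07      ]
jar [-0.03857931 -0.01538189  0.07      ]
jar [-0.10040993  0.05801551  0.07      ]
jar [-0.03586044  0.05781825  0.07      ]
jar [-0.07209919 -0.02258597  0.07      ]fit.py:13: DeprecationWarning: Arrays of 2-dimensional vectors are deprecated. Use arrays of 3-dimensional vectors instead. (deprecated in NumPy 2.0)
  d=(b-a)/np.linalg.norm(b-a);r.append(np.cross(d,uv-a))
```

Request:
drive_tool([
  [[0, 0, 0], [7.2, -20.8, 0], 0.5],
  [[0, 0, 0], [7.2, -20.8, 0], 0.5],
  [[0, 0, 0], [7.2, -20.7, 0], 0.5],
  [[0, 0, 10.6], [0, 0, 0], 0.5],
  [[0, 0, 10.6], [0, 0, 0], 0.5],
  [[0, 0, 10.6], [0, 0, 0], 0.5],
  [[0, 0, 10.6], [0, 0, 0], 0.5],
  [[0, 0, 10.6], [0, 0, 0], 0.5],
  [[0, 0, 10.6], [0, 0, 0], 0.5],
  [[0, 0, 10.6], [0, 0, 0], 0.5],
  [[0, 0, 10.6], [0, 0, 0], 0.5],
  [[0, 0, 0], [0, 0, 30], 0.5],
  [[0, 0, 0], [0, 0, 25], 0.5],
  [[0, 0, 0], [0, 0, 0], 0.5],
  [[0, 0, 0], [0, 0, 0], 0.5],
])

```text
time_s: 2.02
ee_pos: [0.5721, 0.0627, 0.1685]
eef_rot: [-3.14, -0.0, -1.48]
force: [0.6, -0.3, -0.2]
grip_width: 0.0468
```

```bash
cat > snap.py <<'E'
import sys;from station import ctrl;import cv2,pickle
t=sys.argv[1]
for n in sys.argv[2:]:
    c=ctrl.calibration(n);cv2.imwrite(f"pics/{n}{t}.png",ctrl.camera(n)[:,:,::-1]);pickle.dump(c,open(f"pics/{n}{t}.pkl","wb"))
o=ctrl.get_obs();print(o['time_s'],o['ee_pos'].round(4),o['eef_rot'].round(3),o['force'].round(1),o['grip_width'].round(4),o['qpos'].round(2))
E
python3 snap.py 1 wrist side scene
```

```text
Traceback (most recent call last):
  File "snap.py", line 5, in <module>
    o=ctrl.get_obs();print(o['time_s'],o['ee_pos'].round(4),o['eef_rot'].round(3),o['force'].round(1),o['grip_width'].round(4),o['qpos'].round(2))
                                                                                                      ^^^^^^^^^^^^^^^^^^^^^
AttributeError: 'float' object has no attribute 'round'
```

```bash
sed -i "s/o\['grip_width'\].round(4)/round(o['grip_width'],4)/" snap.py
```

```text
(no output)
```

View pics/wrist1.png

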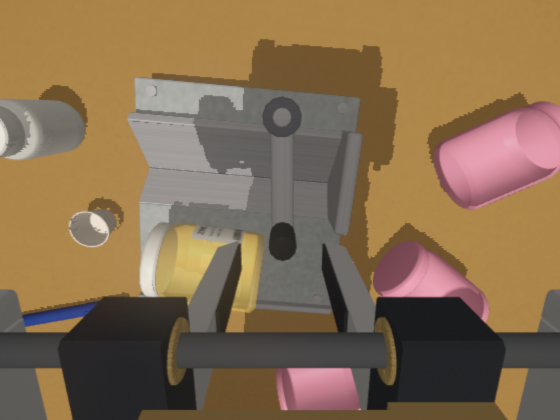

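View pics/side1.png

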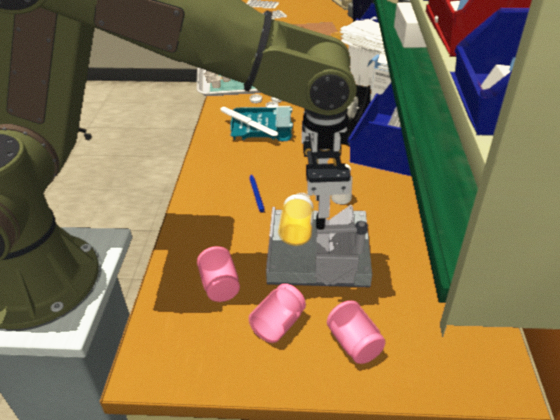

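Request:
drive_tool([
  [[0, 0, 0], [0, 0, 20], 0.5],
  [[0, 0, 0], [0, 0, 20], 0.5],
  [[0, 0, 0], [0, 0, 0], 0.1],
  [[0, 0, 0], [0, 0, 0], 0.1],
  [[0, 0, 0], [0, 0, 0], 0.1],
  [[0, 0, 0], [0, 0, 0], 0.1],
], squeeze=10)

```text
time_s: 2.92
ee_pos: [0.572, 0.0623, 0.1284]
eef_rot: [-3.14, -0.0, -1.48]
force: [-0.2, -0.3, 4.1]
grip_width: 0.0176
```

```bash
python3 snap.py 2 wrist
```

```text
2.975 [0.572  0.0623 0.1283] [-3.14 -0.   -1.48] [-0.4  0.2  5.4] 0.0176 [ 0.04  0.45  1.55 -0.    1.14  1.52]
```

View pics/wrist2.png

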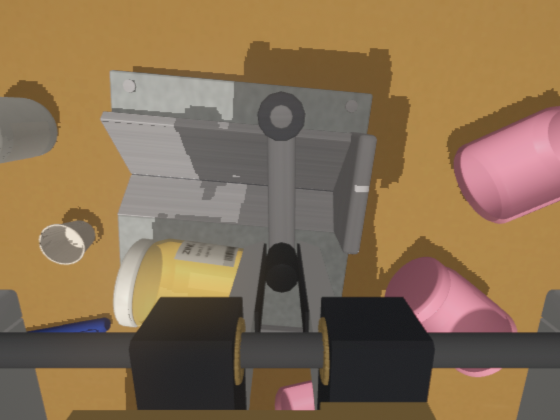

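Request:
drive_tool([
  [[0, 0, -6], [8.36, -0.44, 0], 0.1],
  [[0, 0, -6], [8.36, -0.44, 0], 0.1],
  [[0, 0, -6], [8.36, -0.44, 0], 0.1],
  [[0, 0, -6], [8.36, -0.44, 0], 0.1],
  [[0, 0, 0], [0, 0, 0], 0.1],
  [[0, 0, 0], [0, 0, 0], 0.1],
])

```text
time_s: 3.72
ee_pos: [0.582, 0.0306, 0.1283]
eef_rot: [-3.14, -0.001, -1.063]
force: [1.2, -0.3, 5.0]
grip_width: 0.0176
```

```bash
cat > chk.py <<'E'
from h import *;from station import ctrl
p=np.load('p.npy');o=ctrl.get_obs();e=toCr(p,o['ee_pos']);print('cr',e.round(4),'yaw',o['eef_rot'][2]-p[2])
d=e[:2]-[.058,-.03];print('r',np.hypot(*d),'th',np.arctan2(-d[1],-d[0]),'tool th',o['eef_rot'][2]-p[2]+np.pi/2,o['force'].round(1))
E
python3 chk.py
```

```text
cr [-0.0113 -0.0692  0.1283] yaw -1.066523801780849
r 0.07955832251555586 th 0.514662921466484 tool th 0.5042725250140476 [ 1.2 -0.3  5. ]
```

Request:
drive_tool([
  [[0, 0, -6], [8.36, -0.44, 0], 0.1],
  [[0, 0, -6], [8.36, -0.44, 0], 0.1],
  [[0, 0, -6], [8.36, -0.44, 0], 0.1],
  [[0, 0, -6], [8.36, -0.44, 0], 0.1],
  [[0, 0, -6], [8.36, -0.44, 0], 0.1],
  [[0, 0, -6], [8.36, -0.44, 0], 0.1],
  [[0, 0, -6], [8.36, -0.44, 0], 0.1],
  [[0, 0, -6], [8.36, -0.44, 0], 0.1],
  [[0, 0, -6], [8.36, -0.44, 0], 0.1],
  [[0, 0, -5], [7.0, -0.3, 0], 0.1],
  [[0, 0, 0], [0, 0, 0], 0.1],
  [[0, 0, 0], [0, 0, 0], 0.1],
])

```text
time_s: 5.22
ee_pos: [0.6492, -0.0092, 0.1283]
eef_rot: [-3.14, -0.001, -0.033]
force: [1.5, 6.2, 6.8]
grip_width: 0.0177
```

```bash
python3 chk.py; python3 snap.py 3 wrist side scene
```

```text
cr [ 0.0558 -0.1091  0.1283] yaw -0.03607709453018568
r 0.07911334105776285 th 1.5434880462875509 tool th 1.534719232264711 [1.5 6.2 6.8]
5.375 [ 0.6492 -0.0092  0.1283] [-3.14e+00 -2.00e-03 -3.30e-02] [0.8 7.1 5.8] 0.0176 [-0.07  0.6   1.31  0.    1.23 -0.04]
```

View pics/wrist3.png

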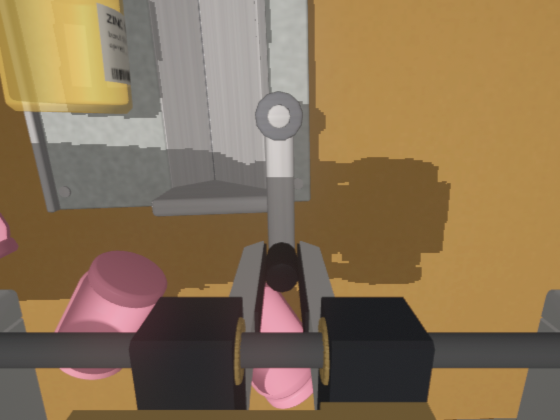

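Request:
drive_tool([
  [[0, 0, -1], [1.5, 0, 0], 0.1],
  [[0, 0, -1], [1.5, 0, 0], 0.1],
  [[0, 0, 0], [0, 0, 0], 0.1],
])

```text
time_s: 5.75
ee_pos: [0.6509, -0.0092, 0.1281]
eef_rot: [-3.14, 0.002, 0.002]
force: [-10.1, 6.4, 10.2]
grip_width: 0.0174
```

```bash
python3 chk.py
```

```text
cr [ 0.0576 -0.1091  0.1281] yaw -0.0010958748600687655
r 0.07913946582344493 th 1.565212015709905 tool th 1.5697004519348279 [-10.1   6.4  10.2]
```

Request:
drive_tool([
  [[0, 0, 0], [-1, 0, 0], 0.5],
  [[0, 0, 0], [0, 0, 0], 0.5],
  [[0, 0, 0], [0, 0, 0], 0.5],
  [[0, 0, 0], [0, 0, 0], 0.5],
  [[0, 0, 0], [0, 0, -35], 0.5],
  [[0, 0, 0], [0, 0, -40], 0.65],
  [[0, 0, 0], [0, 0, 0], 0.65],
  [[0, 0, 0], [0, 0, 0], 0.65],
])

```text
time_s: 6.75
ee_pos: [0.6505, -0.0105, 0.2016]
eef_rot: [-3.142, 0.001, 0.003]
force: [-0.4, -0.2, 0.3]
grip_width: 0.061
```

```bash
python3 chk.py; python3 snap.py 4 wrist scene
```

```text
cr [ 0.0572 -0.1104  0.2016] yaw 0.00016878699587632735
r 0.08043269262315964 th 1.5603316257141329 tool th 1.570965113790773 [-0.4 -0.2  0.3]
6.85 [ 0.6503 -0.0105  0.201 ] [-3.141e+00  2.000e-03  3.000e-03] [0.4 0.6 0.3] 0.0608 [-0.07  0.54  1.23  0.    1.37 -0.08]
```

View pics/wrist4.png

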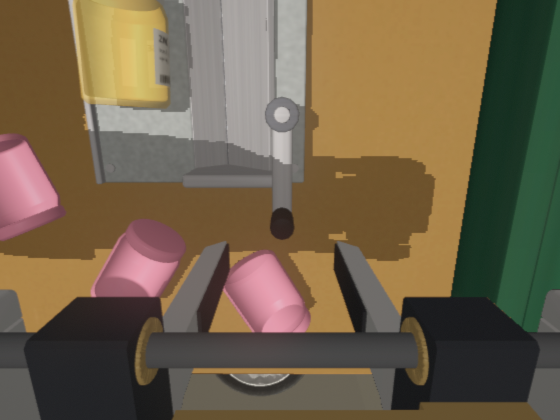

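View pics/scene4.png

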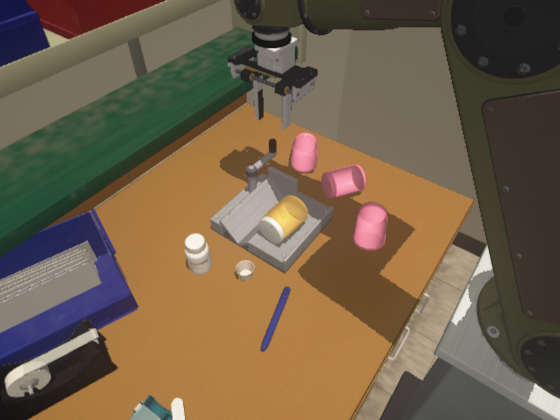

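Request:
drive_tool([
  [[0, 0, 0], [-46.8, -33.6, 0], 0.55],
  [[0, 0, 0], [-46.8, -33.6, 0], 0.55],
  [[0, 0, 0], [-46.8, -33.6, 0], 0.55],
  [[0, 0, 0], [-46.8, -33.6, 0], 0.55],
  [[0, 0, 10], [0, 0, 0], 0.55],
  [[0, 0, 10], [0, 0, 0], 0.55],
  [[0, 0, 10], [0, 0, 0], 0.55],
  [[0, 0, 10], [0, 0, 0], 0.55],
  [[0, 0, 10], [0, 0, 0], 0.55],
  [[0, 0, 10], [0, 0, 0], 0.55],
  [[0, 0, 10], [0, 0, 0], 0.55],
  [[0, 0, 10], [0, 0, 0], 0.55],
  [[0, 0, 10], [0, 0, 0], 0.55],
  [[0, 0, 0], [0, 0, 40], 0.55],
  [[0, 0, 0], [0, 0, 0], 0.55],
  [[0, 0, 0], [0, 0, 0], 0.55],
])

```text
time_s: 8.85
ee_pos: [0.4634, 0.1233, 0.1633]
eef_rot: [-3.141, 0.0, -1.567]
force: [-0.2, -0.0, 0.2]
grip_width: 0.0518
```

```bash
python3 chk.py; python3 snap.py 5 wrist side
```

```text
cr [-0.1295  0.024   0.1633] yaw -1.5701674578741056
r 0.1951588847811115 th -0.2803328633657061 tool th 0.0006288689207909481 [-0.2 -0.   0.2]
8.95 [0.4636 0.1234 0.1636] [-3.14   0.    -1.567] [-0.4  0.3  0.9] 0.0519 [0.18 0.2  1.79 0.   1.15 1.75]
```

View pics/wrist5.png

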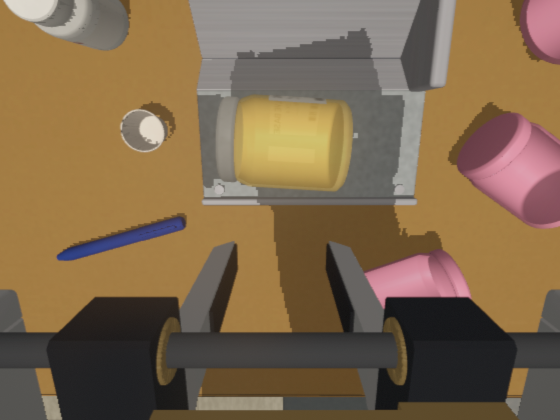

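View pics/side5.png

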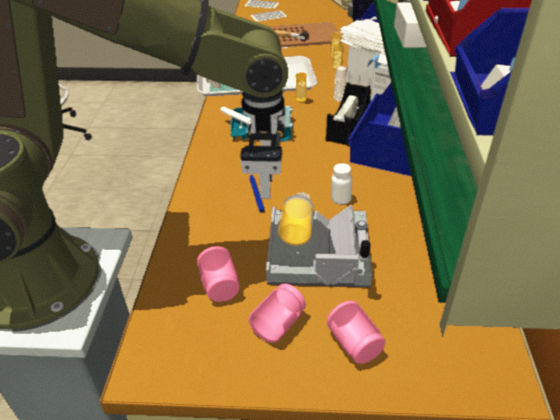

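Run:
```python
from h import *
p=np.load('p.npy');W=pickle.load(open('pics/wrist5.pkl','rb'));W0=None
for uv in [(352,143),(217,143),(285,96),(285,190),(340,96),(340,190),(205,201),(415,202)]: print(uv,toCr(p,ray(W,uv,.07 if uv[0] not in(205,415) else .044)).round(4))
for z in (.034,.068):
  for uv in [(365,285),(375,265),(440,250),(470,300)]: print('pink',z,uv,ray(W,uv,z).round(3))
from station import ctrl
S=ctrl.calibration('scene')
for uv in [(357,240),(384,245),(362,207)]: print('pinkS',ray(S,uv,.03).round(3))
```

```text
(352, 143) [-0.0702 -0.0299  0.07  ]
(217, 143) [-0.0703  0.0724  0.07  ]
(285, 96) [-0.0365  0.021   0.07  ]
(285, 190) [-0.1066  0.0207  0.07  ]
(340, 96) [-0.0365 -0.0192  0.07  ]
(340, 190) [-0.1066 -0.0226  0.07  ]
(205, 201) [-0.1222  0.0905  0.044 ]
(415, 202) [-0.1229 -0.0935  0.044 ]
pink 0.034 (365, 285) [0.384 0.041 0.034]
pink 0.034 (375, 265) [0.406 0.033 0.034]
pink 0.034 (440, 250) [ 0.421 -0.027  0.034]
pink 0.034 (470, 300) [ 0.368 -0.064  0.034]
pink 0.068 (365, 285) [0.403 0.051 0.068]
pink 0.068 (375, 265) [0.421 0.044 0.068]
pink 0.068 (440, 250) [ 0.435 -0.01   0.068]
pink 0.068 (470, 300) [ 0.388 -0.042  0.068]
pinkS [0.381 0.051 0.03 ]
pinkS [0.328 0.029 0.03 ]
pinkS [ 0.419 -0.042  0.03 ]
```

Request:
drive_tool([
  [[0, 0, 0], [0, 0, 30], 0.55],
  [[0, 0, 0], [0, 0, 30], 0.55],
  [[0, 0, 0], [0, 0, 31], 0.55],
  [[0, 0, 0], [0, 0, 0], 0.55],
  [[0, 0, 0], [0, -6, 0], 0.55],
  [[0, 0, 0], [0, -4, 0], 0.55],
  [[0, 0, 0], [0, -3, 0], 0.55],
  [[0, 0, 0], [0, -3, 0], 0.55],
  [[0, 0, 0], [0, -3, 0], 0.55],
  [[0, 0, 0], [0, -3, 0], 0.55],
  [[0, 0, 0], [0, -3, 0], 0.55],
  [[0, 0, 0], [0, -3, 0], 0.55],
  [[0, 0, 0], [0, -3, 0], 0.55],
  [[0, 0, 0], [0, -3, 0], 0.55],
])

```text
time_s: 10.7
ee_pos: [0.4973, 0.1234, 0.0714]
eef_rot: [3.142, 0.0, -1.567]
force: [-0.7, -0.6, -0.1]
grip_width: 0.0521
```

```bash
python3 chk.py; python3 snap.py 6 wrist scene
```

```text
cr [-0.0956  0.0239  0.0714] yaw -1.5705038444884247
r 0.16282038610985702 th -0.3376527158446552 tool th 0.0002924823064718307 [-0.7 -0.6 -0.1]
10.8 [0.4974 0.1234 0.0714] [-3.141  0.    -1.567] [ 0.5 -0.6 -0.3] 0.0515 [0.17 0.4  1.77 0.   0.97 1.74]
```

View pics/wrist6.png

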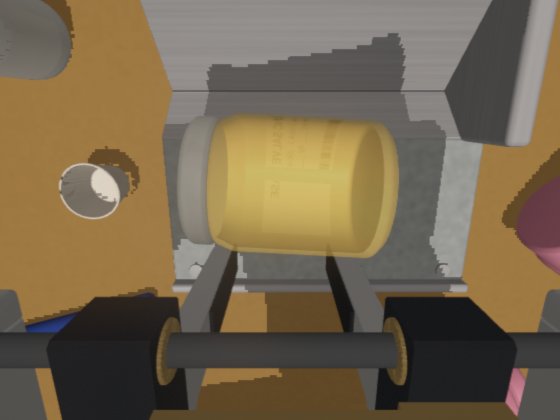

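View pics/scene6.png

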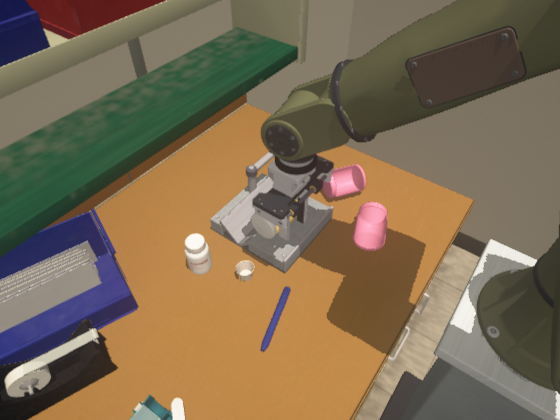

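Request:
drive_tool([
  [[0, 0, 0], [0, -3, 0], 0.55],
  [[0, 0, 0], [0, -3, 0], 0.55],
  [[0, 0, 0], [0, -3, 0], 0.55],
  [[0, 0, 0], [0, -3, 0], 0.55],
  [[0, 0, 0], [0, -3, 0], 0.55],
  [[0, 0, 0], [0, -3, 0], 0.55],
  [[0, 0, 0], [0, -3, 0], 0.55],
  [[0, 0, 0], [0, -3, 0], 0.55],
  [[0, 0, 0], [0, -3, 0], 0.55],
  [[0, 0, 0], [0, -3, 0], 0.55],
  [[0, 0, 0], [0, -2, 0], 0.55],
  [[0, 0, 0], [0, 0, 0], 0.55],
  [[0, 0, 0], [0, 0, 0], 0.55],
  [[0, 0, 0], [0, 0, 0], 0.55],
])

```text
time_s: 12.55
ee_pos: [0.529, 0.1235, 0.0715]
eef_rot: [3.142, -0.0, -1.567]
force: [-0.2, 0.1, -0.8]
grip_width: 0.0517
```

```bash
python3 chk.py; python3 snap.py 7 wrist side
```

```text
cr [-0.0639  0.024   0.0715] yaw -1.5704316039310495
r 0.13329280266565524 th -0.4167514174231412 tool th 0.00036472286384703345 [-0.2  0.1 -0.8]
12.65 [0.5291 0.1235 0.0715] [ 3.142  0.    -1.567] [ 0.2 -0.8  0.3] 0.0518 [0.16 0.46 1.68 0.   1.   1.73]
```

View pics/wrist7.png

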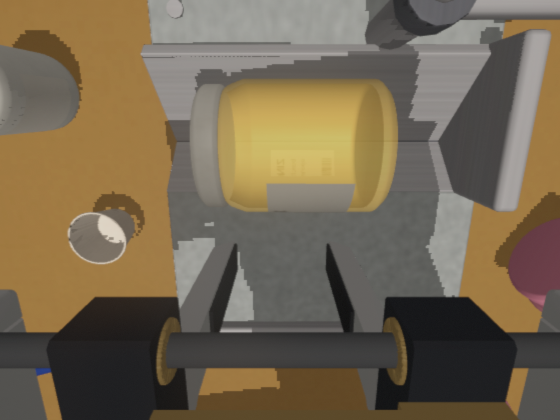

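View pics/side7.png

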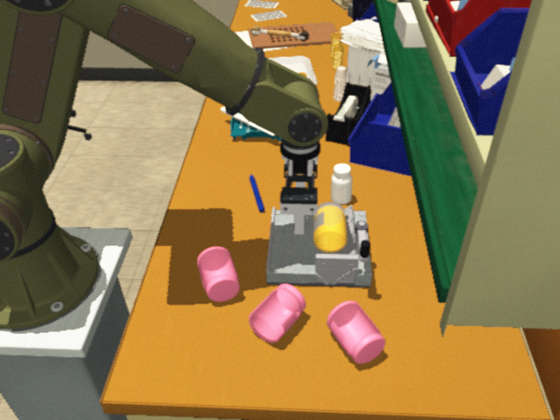

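Request:
drive_tool([
  [[0, 0, 0], [0, 4, 0], 0.55],
  [[0, 0, 0], [0, 0, -35], 0.55],
  [[0, 0, 0], [0, 0, -35], 0.3],
  [[0, 0, 0], [0, 0, 0], 0],
  [[0, 0, 0], [-30.5, -22.5, 0], 0],
  [[0, 0, 0], [-30.5, -22.5, 0], 0],
  [[0, 0, 0], [-30.0, -23, 0], 0],
  [[0, 0, 0], [0, 0, 0], 0],
  [[0, 0, 0], [0, 0, 0], 0],
])

```text
time_s: 13.78
ee_pos: [0.5921, 0.2143, 0.1404]
eef_rot: [3.14, -0.001, -1.567]
force: [0.6, -0.4, -0.2]
grip_width: 0.0005
```

```bash
python3 chk.py; python3 snap.py 8 wrist side scene
python3 - <<'E'
from h import *
p=np.load('p.npy');W=pickle.load(open('pics/wrist7.pkl','rb'))
for uv in [(397,145),(192,145),(300,80),(300,211)]: print(uv,toCr(p,ray(W,uv,.056)).round(4))
E
```

```text
cr [-0.0006  0.1145  0.1404] yaw -1.5703505618319176
r 0.15594419975774637 th -1.185893596455587 tool th 0.0004457649629789895 [ 0.6 -0.4 -0.2]
13.925 [0.5925 0.214  0.1414] [ 3.141 -0.    -1.568] [ 0.2  0.1 -0.2] 0.0004 [ 0.29  0.55  1.36 -0.    1.23  1.86]
(397, 145) [ 0.0002 -0.0375  0.056 ]
(192, 145) [0.0001 0.0707 0.056 ]
(300, 80) [0.0323 0.0142 0.056 ]
(300, 211) [-0.0361  0.0132  0.056 ]
```

View pics/wrist8.png

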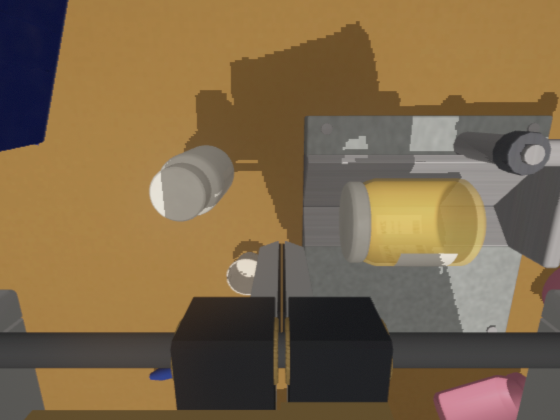

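View pics/scene8.png

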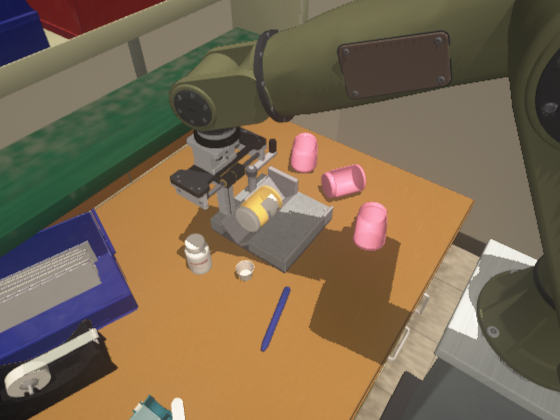

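Request:
drive_tool([
  [[0, 0, 0], [0, 0, 39], 0],
  [[0, 0, 0], [0, 0, 39], 0],
  [[0, 0, 0], [0, 0, 0], 0],
  [[0, 0, 0], [10, 0, 0], 0],
  [[0, 0, 0], [10, 0, 0], 0],
  [[0, 0, 0], [5, 0, 0], 0],
  [[0, 0, 0], [5, 0, 0], 0],
  [[0, 0, 0], [4, 0, 0], 0],
  [[0, 0, 0], [4, 0, 0], 0],
  [[0, 0, 0], [4, 0, 0], 0],
  [[0, 0, 0], [4, 0, 0], 0],
  [[0, 0, 0], [4, 0, 0], 0],
  [[0, 0, 0], [4, 0, 0], 0],
  [[0, 0, 0], [4, 0, 0], 0],
  [[0, 0, 0], [4, 0, 0], 0],
  [[0, 0, 0], [4, 0, 0], 0],
  [[0, 0, 0], [4, 0, 0], 0],
  [[0, 0, 0], [4, 0, 0], 0],
  [[0, 0, 0], [0, 0, 0], 0],
])

```text
time_s: 16.3
ee_pos: [0.593, 0.1402, 0.0633]
eef_rot: [3.141, -0.0, -1.568]
force: [0.5, 0.3, 1.0]
grip_width: 0.0003
```

```bash
python3 chk.py; python3 snap.py 9 wrist side scene
```

```text
cr [0.0001 0.0405 0.0633] yaw -1.5707763685305198
r 0.09117409925200656 th -0.8833608385266958 tool th 1.9958264376729318e-05 [0.5 0.3 1. ]
16.45 [0.5928 0.1403 0.0631] [ 3.141e+00 -1.000e-03 -1.567e+00] [0.4 0.  0.5] 0.0003 [ 0.17  0.6   1.49 -0.    1.06  1.74]
```

View pics/wrist9.png

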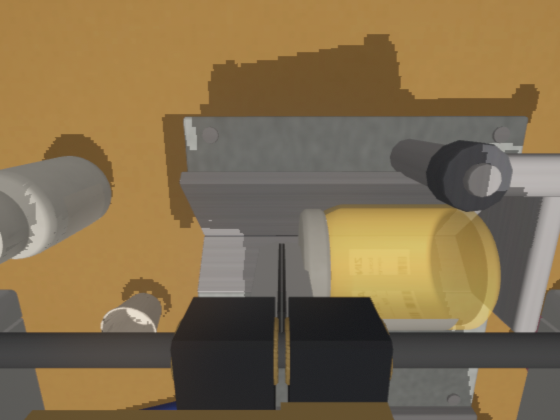

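View pics/side9.png

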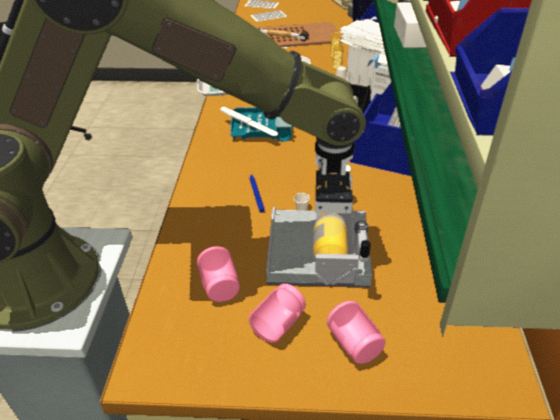

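Jar is moving with the fingers (lid at column ~302, just ahead of the finger), with a gap to the stop remaining. I'll push on in small steps and watch the force.

Request:
drive_tool([
  [[0, 0, 0], [3, 0, 0], 0],
  [[0, 0, 0], [3, 0, 0], 0],
  [[0, 0, 0], [3, 0, 0], 0],
  [[0, 0, 0], [2, 0, 0], 0],
  [[0, 0, 0], [0, 0, 0], 0],
])

```text
time_s: 17.08
ee_pos: [0.5931, 0.1295, 0.0634]
eef_rot: [3.141, -0.0, -1.568]
force: [0.6, 1.4, 0.9]
grip_width: 0.0004
```

```bash
python3 chk.py
```

```text
cr [0.0002 0.0297 0.0634] yaw -1.5706491443008086
r 0.08313469249012626 th -0.8013764562355092 tool th 0.0001471824940879607 [0.6 1.4 0.9]
```

Request:
drive_tool([
  [[0, 0, 0], [2, 0, 0], 0],
  [[0, 0, 0], [1.5, 0, 0], 0],
  [[0, 0, 0], [0, 0, 0], 0],
])

```text
time_s: 17.45
ee_pos: [0.5931, 0.1261, 0.0634]
eef_rot: [3.142, -0.0, -1.567]
force: [-0.2, 2.3, 1.4]
grip_width: 0.0004
```

Request:
drive_tool([
  [[0, 0, 0], [1, 0, 0], 0],
  [[0, 0, 0], [0, 0, 0], 0],
])

```text
time_s: 17.7
ee_pos: [0.5931, 0.1252, 0.0635]
eef_rot: [-3.142, -0.0, -1.567]
force: [-0.7, 2.8, 1.2]
grip_width: 0.0005
```

Request:
drive_tool([
  [[0, 0, 0], [1, 0, 0], 0],
  [[0, 0, 0], [0, 0, 0], 0],
])

```text
time_s: 17.95
ee_pos: [0.5931, 0.1242, 0.0634]
eef_rot: [3.142, -0.0, -1.567]
force: [-0.2, 3.2, 2.3]
grip_width: 0.0008
```

```bash
python3 chk.py;python3 snap.py 10 wrist side
```

```text
cr [0.0002 0.0244 0.0634] yaw -1.5705342911042237
r 0.07940679449654515 th -0.754895815696375 tool th 0.00026203569067284604 [-0.2  3.2  2.3]
18.05 [0.5931 0.1242 0.0634] [ 3.142 -0.    -1.567] [-0.5  2.3  1.6] 0.0003 [ 0.15  0.59  1.5  -0.    1.05  1.71]
```

View pics/wrist10.png

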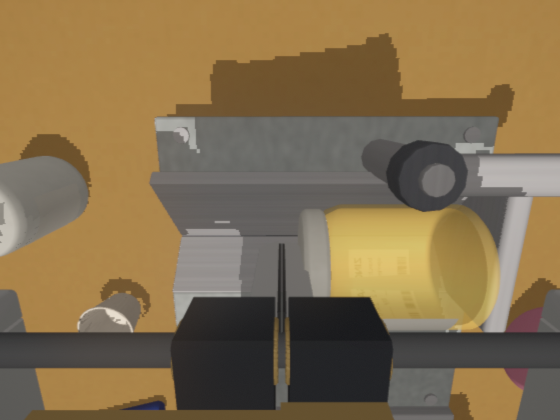

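Request:
drive_tool([
  [[0, 0, 0], [1, 0, 0], 0],
  [[0, 0, 0], [1, 0, 0], 0],
  [[0, 0, 0], [0, 0, 0], 0],
])

```text
time_s: 18.42
ee_pos: [0.5931, 0.1221, 0.0634]
eef_rot: [3.142, -0.0, -1.567]
force: [0.6, 2.2, 1.6]
grip_width: 0.0002
```

Request:
drive_tool([
  [[0, 0, 0], [1, 0, 0], 0],
  [[0, 0, 0], [0, 0, 0], 0],
])

```text
time_s: 18.68
ee_pos: [0.593, 0.1217, 0.0635]
eef_rot: [3.142, 0.001, -1.567]
force: [-2.3, 7.0, 1.9]
grip_width: 0.0005
```

Request:
drive_tool([
  [[0, 0, 0], [1, 0, 0], 0],
  [[0, 0, 0], [0, 0, 0], 0],
])

```text
time_s: 18.92
ee_pos: [0.593, 0.1216, 0.0636]
eef_rot: [-3.141, 0.002, -1.567]
force: [-0.0, 13.3, 1.9]
grip_width: 0.0007
```

```bash
python3 chk.py;python3 snap.py 11 wrist scene side
```

```text
cr [0.0001 0.0219 0.0636] yaw -1.5699730227347852
r 0.07774602652913018 th -0.7301226995011044 tool th 0.0008233040601113295 [-0.  13.3  1.9]
19.075 [0.593  0.1216 0.0635] [-3.141e+00  2.000e-03 -1.567e+00] [-0.9 13.6  1.8] 0.0004 [0.14 0.59 1.5  0.   1.05 1.71]
```

View pics/wrist11.png

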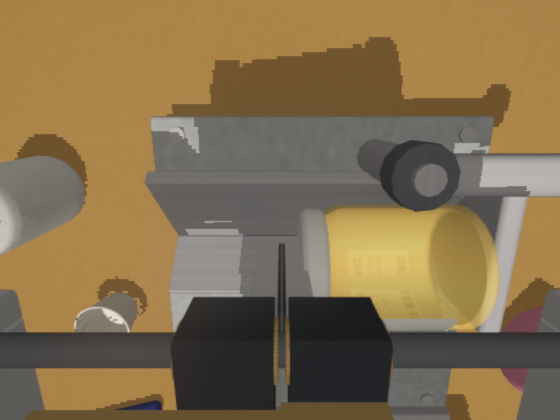

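Request:
drive_tool([
  [[0, 0, 0], [-2, 0, 0], 0],
  [[0, 0, 0], [-4, 0, 0], 0],
  [[0, 0, 0], [-12, 0, 0], 0],
  [[0, 0, 0], [0, 0, -46], 0],
  [[0, 0, 0], [0, 0, -46], 0],
  [[0, 0, 0], [0, 0, -46], 0.5],
  [[0, 0, 0], [49, -19.2, 0], 0.5],
  [[0, 0, 0], [49, -19.2, 0], 0.5],
  [[0, 0, 0], [49, -19.2, 0], 0.5],
  [[0, 0, -10], [0, 0, 0], 0.5],
  [[0, 0, -10], [0, 0, 0], 0.5],
  [[0, 0, -10], [0, 0, 0], 0.5],
  [[0, 0, -10], [0, 0, 0], 0.5],
  [[0, 0, -10], [0, 0, 0], 0.5],
  [[0, 0, -10], [0, 0, 0], 0.5],
  [[0, 0, -10], [0, 0, 0], 0.5],
  [[0, 0, -10], [0, 0, 0], 0.5],
  [[0, 0, -10], [0, 0, 0], 0.5],
  [[0, 0, 0], [0, 0, 0], 0.5],
])

```text
time_s: 21.45
ee_pos: [0.6512, -0.0081, 0.2013]
eef_rot: [3.141, 0.0, 0.003]
force: [0.9, 0.7, 0.1]
grip_width: 0.047
```

```bash
python3 chk.py;python3 snap.py 12 wrist scene side
```

```text
cr [ 0.0579 -0.108   0.2013] yaw -0.0004959461807513025
r 0.07804337593202461 th 1.5693043172282835 tool th 1.5703003806141453 [0.9 0.7 0.1]
21.6 [ 0.6512 -0.0083  0.2014] [ 3.142  0.    -0.   ] [-0.6  0.4 -0.2] 0.0471 [-0.07  0.54  1.23 -0.    1.37 -0.07]
```

View pics/wrist12.png

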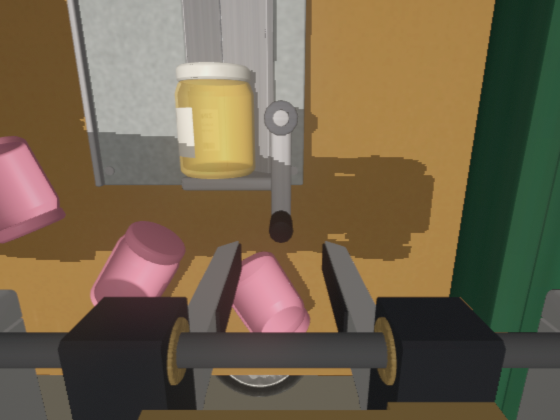

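View pics/scene12.png

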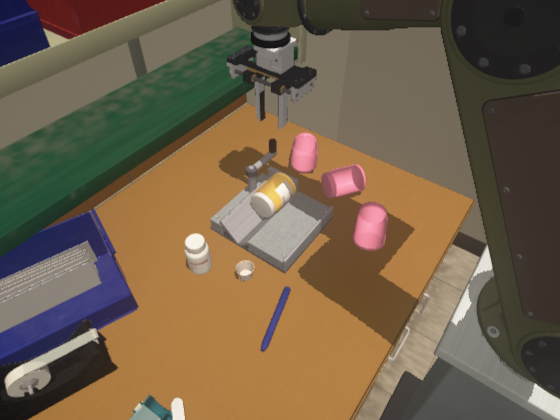

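Request:
drive_tool([
  [[0, 0, 0], [0, 1.5, 36], 0.5],
  [[0, 0, 0], [0, 0, 36], 0.5],
  [[0, 0, 0], [0, 0, 0], 0.5],
  [[0, 0, 0], [0, 0, 0], 0.1],
  [[0, 0, 0], [0, 0, 0], 0.1],
  [[0, 0, 0], [0, 0, 0], 0.1],
  [[0, 0, 0], [0, 0, 0], 0.1],
], squeeze=10)

```text
time_s: 22.48
ee_pos: [0.6508, -0.0101, 0.1304]
eef_rot: [3.141, 0.001, 0.003]
force: [-7.4, 0.3, 6.2]
grip_width: 0.0178
```

```bash
python3 chk.py
```

```text
cr [ 0.0575 -0.11    0.1304] yaw 0.0002474809500953275
r 0.08001288873010776 th 1.5639949863234983 tool th 1.571043807744992 [-7.4  0.3  6.2]
```

Request:
drive_tool([
  [[0, 0, 6], [-8.36, -0.44, 0], 0.1],
  [[0, 0, 6], [-8.36, -0.44, 0], 0.1],
  [[0, 0, 6], [-8.36, -0.44, 0], 0.1],
  [[0, 0, 6], [-8.36, -0.44, 0], 0.1],
  [[0, 0, 6], [-8.36, -0.44, 0], 0.1],
  [[0, 0, 6], [-8.36, -0.44, 0], 0.1],
  [[0, 0, 6], [-8.36, -0.44, 0], 0.1],
  [[0, 0, 6], [-8.36, -0.44, 0], 0.1],
  [[0, 0, 0], [0, 0, 0], 0.1],
])

```text
time_s: 23.6
ee_pos: [0.5914, 0.0161, 0.1304]
eef_rot: [3.141, -0.001, -0.835]
force: [-5.3, -2.2, 5.8]
grip_width: 0.0176
```

```bash
python3 chk.py; python3 snap.py 13 wrist
```

```text
cr [-0.0019 -0.0837  0.1304] yaw -0.8384822935460644
r 0.08039500852428812 th 0.7309655976457082 tool th 0.7323140332488322 [-5.3 -2.2  5.8]
23.65 [0.5915 0.0159 0.1304] [ 3.141e+00 -1.000e-03 -8.340e-01] [-5.1 -3.3  6. ] 0.0176 [-0.03  0.48  1.5  -0.    1.17  0.8 ]
```

View pics/wrist13.png

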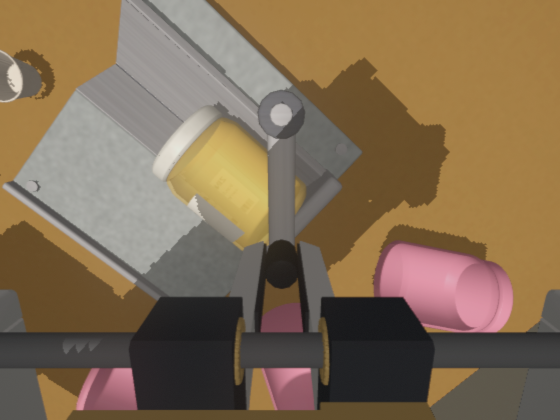

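Bar is halfway, knob held, jar unmoved. Remaining 0.73 rad ≈ 42°.

Request:
drive_tool([
  [[0, 0, 6], [-8.36, -0.44, 0], 0.1],
  [[0, 0, 6], [-8.36, -0.44, 0], 0.1],
  [[0, 0, 6], [-8.36, -0.44, 0], 0.1],
  [[0, 0, 6], [-8.36, -0.44, 0], 0.1],
  [[0, 0, 6], [-8.36, -0.44, 0], 0.1],
  [[0, 0, 6], [-8.36, -0.44, 0], 0.1],
  [[0, 0, 4], [-5.6, -0.2, 0], 0.1],
  [[0, 0, 0], [0, 0, 0], 0.1],
])

```text
time_s: 24.65
ee_pos: [0.5708, 0.0673, 0.1304]
eef_rot: [3.141, 0.0, -1.533]
force: [-6.8, 0.1, 7.2]
grip_width: 0.0174
```

Request:
drive_tool([
  [[0, 0, 1], [-1.4, 0, 0], 0.1],
  [[0, 0, 0], [0, 0, 0], 0.1],
])

```text
time_s: 24.9
ee_pos: [0.5708, 0.0683, 0.1304]
eef_rot: [3.141, -0.0, -1.55]
force: [-7.0, -1.2, 7.0]
grip_width: 0.0179
```

Request:
drive_tool([
  [[0, 0, 1], [-1.4, 0, 0], 0.1],
  [[0, 0, 0], [0, 0, 0], 0.1],
])

```text
time_s: 25.15
ee_pos: [0.5708, 0.0694, 0.1304]
eef_rot: [3.142, -0.001, -1.567]
force: [-5.4, -3.6, 7.6]
grip_width: 0.0177
```

```bash
python3 chk.py
```

```text
cr [-0.0223 -0.0303  0.1304] yaw -1.5704773035128003
r 0.0803180454640372 th 0.003506760667641679 tool th 0.0003190232820962091 [-5.4 -3.6  7.6]
```

Request:
drive_tool([
  [[0, 0, 0], [-1.2, 0, 0], 0.1],
  [[0, 0, 0], [0, 0, 0], 0.1],
])

```text
time_s: 25.4
ee_pos: [0.5708, 0.0696, 0.1304]
eef_rot: [3.141, -0.002, -1.567]
force: [-6.8, -9.6, 7.6]
grip_width: 0.018
```

Request:
drive_tool([
  [[0, 0, 0], [1, 0, 0], 0.1],
  [[0, 0, 0], [0, 0, 0], 0.3],
  [[0, 0, 0], [0, 0, 0], 0.3],
  [[0, 0, 0], [0, 0, 0], 0.3],
  [[0, 0, 0], [0, 0, -30], 0.3],
  [[0, 0, 0], [0, 0, -50], 0.3],
  [[0, 0, 0], [0, 40, -20], 0.3],
  [[0, 0, 0], [0, 40, 0], 0.3],
  [[0, 0, 0], [0, 0, 0], 0.3],
])

```text
time_s: 26.52
ee_pos: [0.4896, 0.0698, 0.2301]
eef_rot: [-3.141, 0.0, -1.567]
force: [0.1, 0.3, -0.2]
grip_width: 0.0281
```

```bash
python3 chk.py; python3 snap.py 14 wrist scene side
python3 - <<'E'
import cv2
a=cv2.imread("pics/scene14.png")[130:290,170:360]
cv2.imwrite("pics/s14c.png",cv2.resize(a,None,fx=4,fy=3.7,interpolation=2))
E
```

```text
cr [-0.1035 -0.0297  0.2301] yaw -1.56999584247991
r 0.16152350486273492 th -0.002005062617108754 tool th 0.0008004843149864715 [ 0.1  0.3 -0.2]
26.675 [0.4916 0.0696 0.2295] [-3.141  0.    -1.567] [-0.4 -1.  -0.4] 0.0282 [0.07 0.17 1.66 0.   1.31 1.63]
```

View pics/wrist14.png

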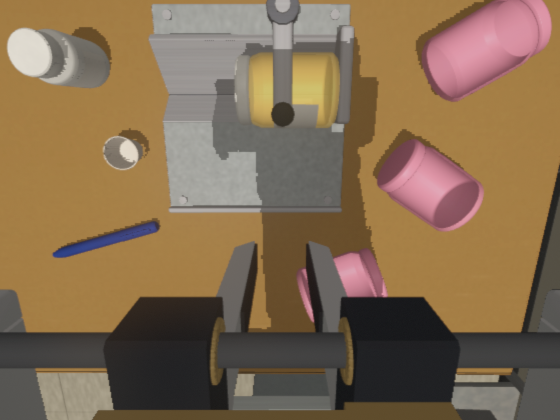

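View pics/s14c.png

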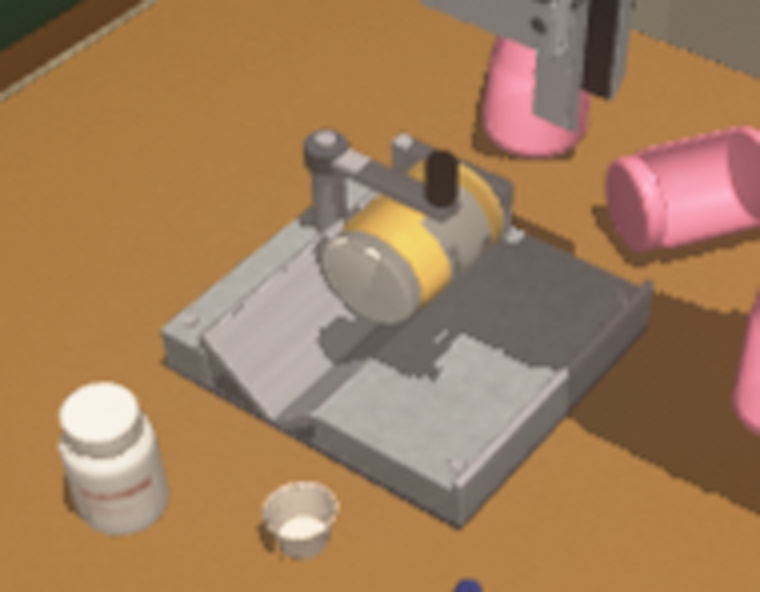

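The bar is square across the jar (wrist picture: post at (283,8), knob at (283,113)). The jar's base is against the stop, the bystanders haven't moved, and the gripper is clear.

```bash
python3 -c "
from station import ctrl
print(ctrl.hand_in())"
```

```text
the job is handed in; nothing more can be done
None
```

The job is done and handed in at about 27 s of the 72 s allowed. `hand_in()` gives no verdict, so the result below rests on my own last checks.

**What I did:**
1. I gripped the knob and swung the keeper open until it met its stop, reading about 1.565 rad with a 10 N reaction.
2. I rolled the jar into the groove with the two open fingers.
3. I pushed on the lid with closed fingers until the jar met the end stop, where the force rose from about 2 N to 13 N.
4. I swung the keeper back until it met its shut stop, reading about 0.00 rad with a 10 N reaction, then released it and withdrew.

**Last checks:**
- **Keeper:** the bar lies square across the jar.
- **Jar:** it sits in the groove with its base against the end stop.
- **Bystanders:** the tablet bottle, dose cup and marker stand where they were, as do the pink look-alikes.
- **Robot:** the gripper is clear and touching nothing.

**Disagreements:**
- **Cradle fit:** my fit of the cradle's position left up to 3 pixels of error on some edges, though later contacts agreed with it to about 2 mm.
- **Lifting force:** while holding the knob I read a steady upward force of 4 to 10 N that I did not explain; it vanished on release.

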